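Pile up the lens pots and prism cases

ROBOT

A 6-joint arm with a two-finger parallel gripper is mounted at the origin on the work surface. World frame = base frame: x ahead of the robot, y to its left, z up, the work surface at z = 0. Lengths are in m, angles in rad, forces in N, time in s.
With the tool pointing down it reaches from about 0.375 to 0.925 m from the base axis. Payload 5.7 kg.
Tool frame: the origin (TCP) lies at the very end of the fingers, on their centre line; the grasp point (between the pads) lies 19 mm behind it; z points along the fingers, y is the line along which they close (so a half turn about z gives the same grasp; the last joint's range is limited). The gripper opens to 85 mm and grips with 20 to 120 N. Pads are 22 mm wide; open, the fingers measure 114 mm over their backs; the gripper's body (76 mm by 85 mm) begins 54 mm behind the grasp point. The pads swing forward as they close: fully open they stand 13 mm farther back than shut.
Start: joints at [-1.339, 0.359, 1.51, -0, 1.272, -0.115], TCP at [0.204, -0.564, 0.231] pointing down, gripper open.
Joint ranges: [-2.97, 2.97], [-1.01, 2.36], [0.21, 2.38], [-0.96, 4.11], [0.2, 2.71], [-2.98, 2.98]. Speed limits (rad/s): [2.39, 2.39, 3.14, 3.14, 3.14, 3.14].

INTERFACE

Orientations are given as a unit quaternion [w, x, y, z].
In Python, from workcell import robot gives the robot as it stands.
- The arm moves only by the tool carry_out, never from a script. Its argument "commands" is a list of rows, each an object of numbers: "fingers": the closure in counts, from 0 (fully open) to 255 (shut); "dx", "dy", "dz": the shift along the tool's x, y, z in m; "twist": the turn about the tool's z in rad. In form: [{"fingers": .., "dx": .., "dy": .., "dz": .., "twist": ..}, ...]. A call has 1 to 20 rows; each row is the pose to reach, as a shift and turn from the pose commanded when the call began, along the tool's axes at that moment; what a row does not reach only later rows make up. A row lasts 1/8 s, in which the tool goes at most 62.5 mm and 10.7 degrees, less where a joint would pass 70% of its speed; a pose out of reach is approached as far as the arm can. A call with a gripper value outside its range is refused whole. The fingers move at their own pace and stop on an object; "force" is the grip in N (left out, the last holds). Time passes only in rows, so rows that repeat a pose let the fingers close. It gives the time, the measured TCP pose, the force, the opening and the grip force at its end, in the units of the state.
- robot.sense(): the state, without advancing time (a new reading comes with each control period).
- robot.capture(name): name is "scene" or "top" or "wrist"; returns (picture, depth): 384x512x3 uint8, red, green, blue; 384x512 float32, m along the optical axis (not along the pixel's ray), 0 where there is no reading.
- robot.camera_model(name): a dict with "camera_matrix" (3x3 intrinsics, pixels), "eye" and "rotation" of the camera in the world; the wrist camera has in their place "hand_eye" (4x4, takes a point from camera to tool coordinates, whose origin is the TCP and whose axes are the flange's). Camera axes: x right, y up, looking along -z (the intrinsics and any distortion apply to the point x, -y, -z); pixel columns grow to the right and rows downward; lengths in m; the calibration is good to about 2 mm. A picture is of the moment at which its call begins: read the wrist's pose just before it. camera_model takes no time and is no camera call.
- robot.hand_in(): hands the job in; it is judged then, once.
The state is a dict: "t": time; "joint_pos": joint angles; "qvel": joint speeds; "effort": joint torques, N m; "eef_pos": TCP position; "tcp_rot": TCP orientation; "wrist_force": force on the tool from outside, world axes, zero at the start; "torque": the same for the moment, N m; "opening": opening from 0.0 (shut) to 1.0 (fully open); "finger_force": force on a finger pad.
Only numpy, scipy, OpenCV 4.12 (cv2) and the standard library are available. Lean on these libraries where they do the work, as an engineer would, in place of code of your own. Each camera call takes 0.05 s, during which the arm holds its last target. There are 200 camera calls.

TASK

Tidy the examination desk: pile the three round lens pots on the round stand, largest at the bottom, then the medium one, the smallest on top, and the two square prism cases on the square stand, the large one below the small one, each centred on what it stands on. The pots and cases hold loose glass, so keep them upright all the time, and leave the pen cup, the penlight and the eye occluder where they are.

Things in the scene. Friction and masses are not known exactly. Their poses are not given: they have to be found in the camera images.
- pot_large: The largest round lens pot: an upright cylinder 66 mm in diameter, 42 mm high, about 160 g. Grey plastic with a black screw lid, 12 mm deep, flat on top with a round glass window; plain straight side. Origin: centre of its underside; z up. Stands loose and upright on the table.
- pot_medium: The medium round lens pot: an upright cylinder 53 mm in diameter, 38 mm high, about 100 g. Grey plastic with a black screw lid, 12 mm deep, flat on top with a round glass window; plain straight side. Origin: centre of its underside; z up. Stands loose and upright on the table.
- pot_small: The smallest round lens pot: an upright cylinder 40 mm in diameter, 34 mm high, about 50 g. Grey plastic with a black screw lid, 12 mm deep, flat on top with a round glass window; plain straight side. Origin: centre of its underside; z up. Stands loose and upright on the table.
- case_large: The large square prism case: 62 x 62 mm, 38 mm high, about 150 g. Grey plastic with a black lid, 12 mm deep, flat on top with a square glass window; plain straight sides. Origin: centre of its underside; z up, x and y square to its sides. Stands loose and upright on the table.
- case_small: The small square prism case: 46 x 46 mm, 34 mm high, about 60 g. Grey plastic with a black lid, 12 mm deep, flat on top with a square glass window; plain straight sides. Origin: centre of its underside; z up, x and y square to its sides. Stands loose and upright on the table.
- stand_round: Round stand fixed to the table: an aluminium disc 96 mm in diameter with a flat black rubber top, 12 mm high, no rim. Origin: centre of its underside, on the table; z up, its top is 12 mm above the origin.
- stand_square: Square stand fixed to the table: an aluminium plate 96 x 96 mm with a flat black rubber top, 12 mm high, no rim. Origin: centre of its underside, on the table; z up, its top is 12 mm above the origin; x and y square to its sides.
- pen_cup: Bystander: a clear round cup of pens, 76 mm in diameter, 90 mm high, the pens reach 131 mm, standing loose at the far side of the work. Not part of the job. Origin: centre of its underside.
- penlight: Bystander: a steel penlight lying loose on the table, 125 mm long (along its x), 14 mm thick, 16 mm high at its clip. Not part of the job. Origin: on the table under the middle of its length.
- occluder: Bystander: a flat black eye occluder lying loose on the table, 6 mm thick: a disc 60 mm in diameter, its centre 60 mm from the origin along its +x, and a handle 16 mm wide that reaches 88 mm from the origin along -x. Not part of the job. Origin: on its underside, on the handle's line.
There are look-alikes about, which are no part of the job. What is shaped like the pot_small but yellow is not meant.

How it is judged:
At the end, for the whole second after the job is handed in: Large pot on the round stand, large case on the square stand, within 12 mm of centre; medium pot on large, small pot on medium, small case on large case, within 10 mm of the centre of the one below; each at its resting height within 4 mm, upright within 0.1 rad, at rest (horizontal distance between pot_large and stand_round below 0.012 m and z of pot_large in the frame of stand_round between 0.008 and 0.016 m and horizontal distance between pot_medium and pot_large below 0.01 m and z of pot_medium in the frame of pot_large between 0.038 and 0.046 m and horizontal distance between pot_small and pot_medium below 0.01 m and z of pot_small in the frame of pot_medium between 0.034 and 0.042 m and horizontal distance between case_large and stand_square below 0.012 m and z of case_large in the frame of stand_square between 0.008 and 0.016 m and horizontal distance between case_small and case_large below 0.01 m and z of case_small in the frame of case_large between 0.034 and 0.042 m and angle between each of pot_large, pot_medium, pot_small, case_large, case_small's own z axis and vertical below 0.1 rad and linear speed of each of pot_large, pot_medium, pot_small, case_large, case_small below 0.02 m/s); the robot touches nothing.
It fails at once if a pot or case is tipped more than 0.5 rad (angle between any of pot_large, pot_medium, pot_small, case_large, case_small's own z axis and vertical above 0.5 rad).
It fails at once if the pen cup, the penlight or the eye occluder is moved more than 30 mm (distance of any of pen_cup, penlight, occluder from where it was at the start of the episode above 0.03 m).
It also fails if it takes over 128 s, if anything falls off the work surface, if the arm or the gripper's body presses on something with over 40 N, if the wrist force passes 120 N, or if a joint passes its speed limit or range.

## Working session

There is one attempt and no reset: what is moved stays moved. The work goes in short steps, Python scripts to look and compute and a tool call to move; the robot and the scene stay as the last step left them, time stands still between calls to the robot, and variables do not carry over. Pictures are saved under pics/ and viewed, at most 14 in all, crops included, and the job is handed in when it is done.

Besides the shell and the picture viewer there is one more tool, called by a JSON object that holds its "op" and its "data", one argument or row to a line. carry_out: Moves the arm, as the interface text tells. Its arguments: {"type":"object","properties":{"commands":{"type":"array","items":{"type":"object","properties":{"fingers":{"type":"number"},"dx":{"type":"number"},"dy":{"type":"number"},"dz":{"type":"number"},"twist":{"type":"number"}}}},"force":{"type":"number"}},"required":["commands"]}

```bash
mkdir -p pics; ls
cat > h.py <<'E'
import numpy as np, cv2, json
from workcell import robot
from scipy.spatial.transform import Rotation as R
def cap(n,save=None):
    s=robot.sense(); p,d=robot.capture(n)
    if save: cv2.imwrite('pics/'+save,p[:,:,::-1])
    return s,p,d
def cam(n,s):
    m=robot.camera_model(n); K=np.array(m['camera_matrix'])
    if n=='wrist':
        T=np.eye(4); q=s['tcp_rot']; T[:3,:3]=R.from_quat([q[1],q[2],q[3],q[0]]).as_matrix(); T[:3,3]=s['eef_pos']
        T=T@np.array(m['hand_eye']); return K,T[:3,3],T[:3,:3],m
    return K,np.array(m['eye']),np.array(m['rotation']),m
def ray(n,s,uv,z):
    K,e,Ro,m=cam(n,s); uv=np.atleast_2d(np.array(uv,float))
    D=m.get('distortion'); D=None if D is None else np.array(D,float)
    x=cv2.undistortPoints(uv[:,None,:],K,D)[:,0]
    d=np.c_[x[:,0],-x[:,1],-np.ones(len(x))]@Ro.T
    return e+d*((z-e[2])/d[:,2])[:,None]
E
python3 - <<'E'
from h import *
for n in ('top','scene','wrist'):
    s,p,d=cap(n,n+'0.png'); np.save(n+'0.npy',d); print(n,robot.camera_model(n), (d>0).mean())
print(robot.sense())
E
```

```text
pics
top {'camera_matrix': array([[361.11668737,   0.        , 260.13293394],
       [  0.        , 361.11668737, 185.97715496],
       [  0.        ,   0.        ,   1.        ]]), 'eye': array([0.37380506, 0.00157674, 1.12096783]), 'rotation': array([ 0.73138623,  0.07657418, -0.06656502, -0.67437354])} 0.9960225423177084
scene {'camera_matrix': array([[378.5279266 ,   0.        , 253.67803987],
       [  0.        , 378.5279266 , 196.15973804],
       [  0.        ,   0.        ,   1.        ]]), 'eye': array([0.89576874, 0.47103645, 0.87194836]), 'rotation': array([0.26650406, 0.08776202, 0.27712447, 0.91895345])} 0.9957275390625
wrist {'camera_matrix': array([[289.13754465,   0.        , 254.43235116],
       [  0.        , 289.13754465, 195.55727865],
       [  0.        ,   0.        ,   1.        ]]), 'hand_eye': array([[ 2.53120879e-04,  9.59605720e-01,  2.81348179e-01,
         7.10985960e-02],
       [ 9.99999965e-01, -2.20073495e-04, -1.49057604e-04,
        -3.89327446e-04],
       [-8.11192522e-05,  2.81348206e-01, -9.59605742e-01,
        -1.43018941e-01],
       [ 0.00000000e+00,  0.00000000e+00,  0.00000000e+00,
         1.00000000e+00]])} 0.995941162109375
{'t': 0.15, 'joint_pos': array([-1.33912928e+00,  3.59349580e-01,  1.51119227e+00, -1.86250777e-06,
        1.27247298e+00, -1.15079713e-01]), 'qvel': array([ 6.11880287e-05, -7.51778006e-04, -4.62882260e-03,  7.61728186e-05,
       -4.59102689e-04,  7.22581552e-05]), 'effort': array([ 8.57737123e-04, -5.28024745e+01, -2.78929138e+01, -5.47481195e-04,
        8.24143295e-03,  7.85058205e-06]), 'eef_pos': array([ 0.20378779, -0.56378077,  0.23063749]), 'tcp_rot': array([-7.09829149e-04,  9.85008148e-01,  1.72506357e-01, -4.23169166e-05]), 'wrist_force': array([-0.57180636, -0.68819093,  0.01680295]), 'torque': array([-0.0575593 ,  0.01705674, -0.00303838]), 'finger_force': 0.0, 'opening': 0.998922235859367}
```

View pics/top0.png

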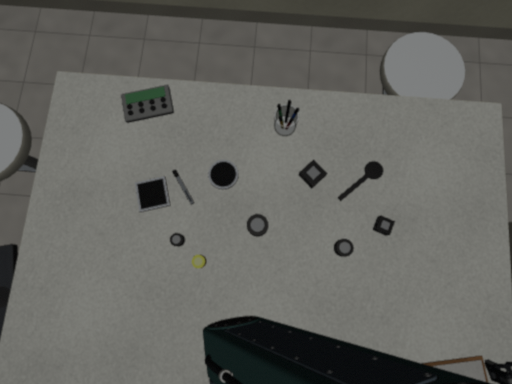

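View pics/scene0.png

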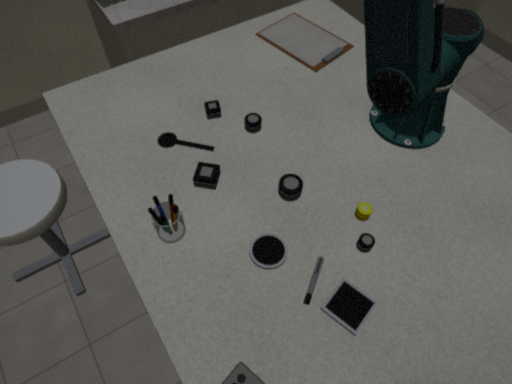

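The top view shows: square stand (153,194), round stand (223,174), penlight (183,187), small pot (177,240), yellow decoy (199,261), large pot (257,225), medium pot (343,247), large case (313,174), small case (384,225), occluder (355,182), cup (286,122). The scene view shows the same layout from the far left.

```bash
cat >> h.py <<'E'
_cam=cam
def cam(n,s):
    K,e,Ro,m=_cam(n,s)
    if Ro.shape==(4,): Ro=R.from_quat(np.roll(Ro,-1)).as_matrix()
    return K,e,Ro,m
def cloud(n,s,d):
    K,e,Ro,m=cam(n,s); v,u=np.mgrid[:d.shape[0],:d.shape[1]]
    P=np.stack([(u-K[0,2])/K[0,0]*d,-(v-K[1,2])/K[1,1]*d,-d],-1)@Ro.T+e
    P[d<=0]=np.nan; return P
def topfit(P,c,h,r=.05,tol=.006,dark=None):
    """points of the top face near c (xy) at height h: mean, minAreaRect"""
    m=(np.hypot(P[...,0]-c[0],P[...,1]-c[1])<r)&(abs(P[...,2]-h)<tol)
    q=P[m]; 
    if len(q)<8: return None
    (cc,wh,a)=cv2.minAreaRect((q[:,:2]*1000).astype(np.float32)); 
    return dict(rect=np.round(cc,1),wh=np.round(wh,1),ang=round(a,1),mean=np.round(q.mean(0)*1000,1),n=len(q))
E
python3 - <<'E'
from h import *
s=robot.sense()
ob=dict(stand_square=((153,194),.012),stand_round=((223,174),.012),penlight=((183,187),.012),pot_small=((177,240),.034),yellow=((199,261),.034),pot_large=((257,225),.042),pot_medium=((343,247),.038),case_large=((313,174),.038),case_small=((384,225),.034),cup=((286,126),.09),occl_disc=((374,170),.006),occl_h=((340,198),.006))
P={n:cloud(n,s,np.load(n+'0.npy')) for n in('top','scene')}
for k,(uv,h) in ob.items():
    c=ray('top',s,uv,h)[0]; print(k,np.round(c*1000,1))
    if k in('penlight','cup','occl_disc','occl_h'): continue
    for n in P: print('   ',n,topfit(P[n],c[:2],h,r=.075 if 'stand' in k else .05,tol=.005))
E
```

```text
stand_square [548.5 358.6  12. ]
    top {'rect': array([551.5, 361.9]), 'wh': array([96.4, 96.8]), 'ang': 17.0, 'mean': array([551.2, 361.3,  12. ]), 'n': 909}
    scene {'rect': array([552.1, 362.7]), 'wh': array([97.8, 95.7]), 'ang': 17.7, 'mean': array([553.7, 364.1,  11.4]), 'n': 1730}
stand_round [630.1 146.8  12. ]
    top {'rect': array([632.4, 145.7]), 'wh': array([94.4, 92. ]), 'ang': 5.1, 'mean': array([632. , 146.4,  12. ]), 'n': 693}
    scene {'rect': array([634. , 147.6]), 'wh': array([93.9, 93.1]), 'ang': 56.5, 'mean': array([634. , 148.7,  11.1]), 'n': 1054}
penlight [578.3 267.7  12. ]
pot_small [412.4 260.2  34. ]
    top {'rect': array([415.8, 263. ]), 'wh': array([37.7, 38.5]), 'ang': 80.7, 'mean': array([416.1, 262.7,  33.6]), 'n': 145}
    scene {'rect': array([417.1, 264. ]), 'wh': array([37.3, 39.2]), 'ang': 82.9, 'mean': array([417.6, 264. ,  33.3]), 'n': 188}
yellow [356.8 187.6  34. ]
    top {'rect': array([357.8, 190.4]), 'wh': array([37.4, 37.6]), 'ang': 37.4, 'mean': array([357.8, 190.1,  33.8]), 'n': 145}
    scene {'rect': array([358.6, 190.7]), 'wh'
[... 663 characters left out ...]
'n': 170}
case_large [ 646.3 -133.1   38. ]
    top {'rect': array([ 653.1, -133.5]), 'wh': array([62.1, 63.2]), 'ang': 47.0, 'mean': array([ 652.7, -133.6,   37.7]), 'n': 390}
    scene {'rect': array([ 653.3, -133.1]), 'wh': array([63.7, 62.5]), 'ang': 47.0, 'mean': array([ 654.1, -132. ,   36.7]), 'n': 404}
case_small [ 507.2 -353.9   34. ]
    top {'rect': array([ 509.9, -357.5]), 'wh': array([47.1, 45.9]), 'ang': 71.3, 'mean': array([ 509.7, -357.2,   33.3]), 'n': 234}
    scene {'rect': array([ 510.4, -356.8]), 'wh': array([48.8, 45.6]), 'ang': 71.1, 'mean': array([ 511.2, -356.1,   32.3]), 'n': 155}
cup [775.4 -37.7  90. ]
occl_disc [ 682.9 -329.3    6. ]
occl_h [ 584.  -225.2    6. ]
```

```bash
cat >> h.py <<'E'
def plan(*wps):
    """wps: (x,y,z mm, phi deg of tool x) -> rows in the tool frame now; nrows for the move"""
    s=robot.sense(); q=s['tcp_rot']; Rt=R.from_quat([q[1],q[2],q[3],q[0]]).as_matrix(); p0=np.array(s['eef_pos'])
    phi0=np.degrees(np.arctan2(Rt[1,0],Rt[0,0])); prev=np.zeros(3); pt=0
    print('t',round(s['t'],2),'tcp',np.round(p0*1000,1),'phi',round(phi0,1),'open',round(s['opening'],3))
    for x,y,z,phi in wps:
        d=Rt.T@(np.array([x,y,z])/1000-p0); t=np.radians((phi0-phi+180)%360-180)
        n=max(np.linalg.norm(d-prev)/.0625,abs(t-pt)/np.radians(10.7)); prev,pt=d,t
        print('d',np.round(d,4),'twist',round(t,3),'rows>=',round(n,1))
E
python3 -c "
from h import *
plan((653,-133,170,47))"
```

```text
t 0.15 tcp [ 203.8 -563.8  230.6] phi 19.9 open 0.999
d [ 0.5689 -0.2524  0.0611] twist -0.474 rows>= 10.0
```

{"op": "carry_out", "data": {
  "commands": [
    {"fingers": 0, "dx": 0.569, "dy": -0.252, "dz": 0.061, "twist": -0.474},
    {"fingers": 0, "dx": 0.569, "dy": -0.252, "dz": 0.061, "twist": -0.474},
    {"fingers": 0, "dx": 0.569, "dy": -0.252, "dz": 0.061, "twist": -0.474},
    {"fingers": 0, "dx": 0.569, "dy": -0.252, "dz": 0.061, "twist": -0.474},
    {"fingers": 0, "dx": 0.569, "dy": -0.252, "dz": 0.061, "twist": -0.474},
    {"fingers": 0, "dx": 0.569, "dy": -0.252, "dz": 0.061, "twist": -0.474},
    {"fingers": 0, "dx": 0.569, "dy": -0.252, "dz": 0.061, "twist": -0.474},
    {"fingers": 0, "dx": 0.569, "dy": -0.252, "dz": 0.061, "twist": -0.474},
    {"fingers": 0, "dx": 0.569, "dy": -0.252, "dz": 0.061, "twist": -0.474},
    {"fingers": 0, "dx": 0.569, "dy": -0.252, "dz": 0.061, "twist": -0.474},
    {"fingers": 0, "dx": 0.569, "dy": -0.252, "dz": 0.061, "twist": -0.474},
    {"fingers": 0, "dx": 0.569, "dy": -0.252, "dz": 0.061, "twist": -0.474},
    {"fingers": 0, "dx": 0.569, "dy": -0.252, "dz": 0.061, "twist": -0.474},
    {"fingers": 0, "dx": 0.569, "dy": -0.252, "dz": 0.061, "twist": -0.474}
  ],
  "force": 40
}}

```text
t: 1.9
eef_pos: [0.6526, -0.135, 0.1706]
tcp_rot: [-0.0, 0.917, 0.398, -0.0]
wrist_force: [-0.2, 0.9, 0.7]
opening: 1.002
finger_force: 0.0
```

```bash
python3 -c "
from h import *
s,p,d=cap('wrist','w1.png')
print(topfit(cloud('wrist',s,d),(.653,-.133),.038))
plan((653.2,-133.3,100,47),(653.2,-133.3,2,47))"
```

```text
{'rect': array([ 652., -134.]), 'wh': array([61.5, 62. ]), 'ang': 46.8, 'mean': array([ 652.8, -133.1,   38.4]), 'n': 3850}
t 1.95 tcp [ 652.8 -135.   170.6] phi 46.9 open 1.001
d [ 0.0015 -0.0008  0.0706] twist -0.001 rows>= 1.1
d [ 0.0015 -0.0008  0.1686] twist -0.001 rows>= 1.6
```

View pics/w1.png

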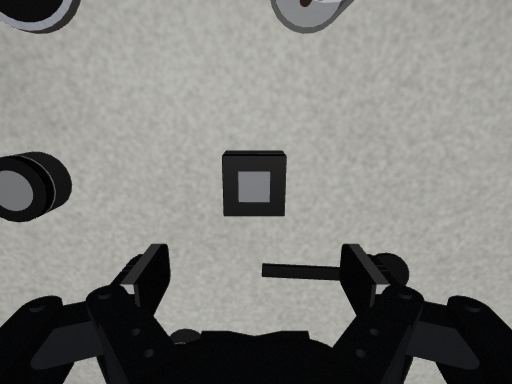

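The wrist view shows the large case square between the fingers at (254,183), agreeing with the estimate to about 1 mm. Now I descend, grip and lift a little.

{"op": "carry_out", "data": {
  "commands": [
    {"fingers": 0, "dx": 0.001, "dy": -0.001, "dz": 0.06},
    {"fingers": 0, "dx": 0.001, "dy": -0.001, "dz": 0.1},
    {"fingers": 0, "dx": 0.001, "dy": -0.001, "dz": 0.13},
    {"fingers": 0, "dx": 0.001, "dy": -0.001, "dz": 0.15},
    {"fingers": 0, "dx": 0.001, "dy": -0.001, "dz": 0.168},
    {"fingers": 0, "dx": 0.001, "dy": -0.001, "dz": 0.168},
    {"fingers": 255, "dx": 0.001, "dy": -0.001, "dz": 0.168},
    {"fingers": 255, "dx": 0.001, "dy": -0.001, "dz": 0.168},
    {"fingers": 255, "dx": 0.001, "dy": -0.001, "dz": 0.168},
    {"fingers": 255, "dx": 0.001, "dy": -0.001, "dz": 0.168},
    {"fingers": 255, "dx": 0.001, "dy": -0.001, "dz": 0.168},
    {"fingers": 255, "dx": 0.001, "dy": -0.001, "dz": 0.168},
    {"fingers": 255, "dx": 0.001, "dy": -0.001, "dz": 0.16},
    {"fingers": 255, "dx": 0.001, "dy": -0.001, "dz": 0.14},
    {"fingers": 255, "dx": 0.001, "dy": -0.001, "dz": 0.11},
    {"fingers": 255, "dx": 0.001, "dy": -0.001, "dz": 0.08},
    {"fingers": 255, "dx": 0.001, "dy": -0.001, "dz": 0.08}
  ],
  "force": 40
}}

```text
$.commands[0]: bad value
```

```bash
python3 -c "
from h import *
s,p,d=cap('wrist','w2.png')
print(topfit(cloud('wrist',s,d),s['eef_pos'][:2],.038+.088,tol=.008),s['finger_force'])
plan((551.8,362.3,92,107),(551.8,362.3,15,107))"
```

```text
None 0.0
t 2.0 tcp [ 652.9 -134.8  170.6] phi 46.9 open 0.999
d [ 0.2942 -0.4132  0.0786] twist -1.048 rows>= 8.2
d [ 0.2942 -0.4133  0.1556] twist -1.048 rows>= 1.2
```

View pics/w2.png

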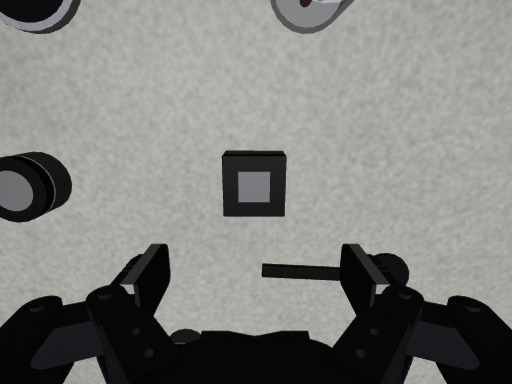

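The call was refused because every row needs a twist, so this picture is unchanged. Resending with it.

{"op": "carry_out", "data": {
  "commands": [
    {"fingers": 0, "dx": 0.001, "dy": -0.001, "dz": 0.06, "twist": 0},
    {"fingers": 0, "dx": 0.001, "dy": -0.001, "dz": 0.1, "twist": 0},
    {"fingers": 0, "dx": 0.001, "dy": -0.001, "dz": 0.13, "twist": 0},
    {"fingers": 0, "dx": 0.001, "dy": -0.001, "dz": 0.15, "twist": 0},
    {"fingers": 0, "dx": 0.001, "dy": -0.001, "dz": 0.168, "twist": 0},
    {"fingers": 0, "dx": 0.001, "dy": -0.001, "dz": 0.168, "twist": 0},
    {"fingers": 255, "dx": 0.001, "dy": -0.001, "dz": 0.168, "twist": 0},
    {"fingers": 255, "dx": 0.001, "dy": -0.001, "dz": 0.168, "twist": 0},
    {"fingers": 255, "dx": 0.001, "dy": -0.001, "dz": 0.168, "twist": 0},
    {"fingers": 255, "dx": 0.001, "dy": -0.001, "dz": 0.168, "twist": 0},
    {"fingers": 255, "dx": 0.001, "dy": -0.001, "dz": 0.168, "twist": 0},
    {"fingers": 255, "dx": 0.001, "dy": -0.001, "dz": 0.168, "twist": 0},
    {"fingers": 255, "dx": 0.001, "dy": -0.001, "dz": 0.16, "twist": 0},
    {"fingers": 255, "dx": 0.001, "dy": -0.001, "dz": 0.14, "twist": 0},
    {"fingers": 255, "dx": 0.001, "dy": -0.001, "dz": 0.11, "twist": 0},
    {"fingers": 255, "dx": 0.001, "dy": -0.001, "dz": 0.08, "twist": 0},
    {"fingers": 255, "dx": 0.001, "dy": -0.001, "dz": 0.08, "twist": 0}
  ],
  "force": 40
}}

```text
t: 4.12
eef_pos: [0.6557, -0.1331, 0.094]
tcp_rot: [0.002, 0.917, 0.399, 0.002]
wrist_force: [0.3, 0.8, -1.4]
opening: 0.718
finger_force: 44.9
```

```bash
python3 -c "
from h import *
s,p,d=cap('wrist','w3.png')
print(topfit(cloud('wrist',s,d),s['eef_pos'][:2],.038+.088,tol=.008),s['finger_force'])
plan((551.8,362.3,92,107),(551.8,362.3,15,107))"
```

```text
{'rect': array([ 654.9, -133.1]), 'wh': array([58.4, 89.1]), 'ang': 46.5, 'mean': array([ 658.6, -129. ,  128.4]), 'n': 18167} 44.895594120025635
t 4.17 tcp [ 654.3 -132.7   92.1] phi 47.0 open 0.725
d [ 0.2923 -0.4124 -0.0007] twist -1.047 rows>= 8.1
d [ 0.2922 -0.4126  0.0763] twist -1.047 rows>= 1.2
```

View pics/w3.png

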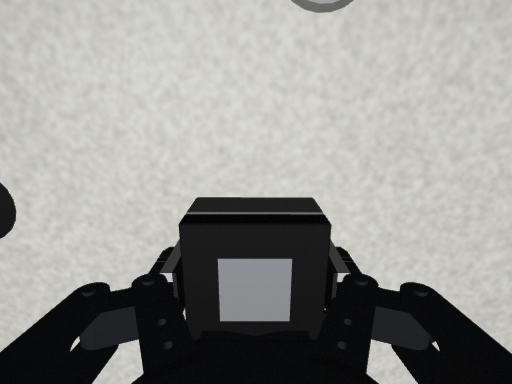

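The case is held level between the pads (centre about (255,290)). Carry it to the square stand.

{"op": "carry_out", "data": {
  "commands": [
    {"fingers": 255, "dx": 0.292, "dy": -0.412, "dz": 0, "twist": -1.047},
    {"fingers": 255, "dx": 0.292, "dy": -0.412, "dz": 0, "twist": -1.047},
    {"fingers": 255, "dx": 0.292, "dy": -0.412, "dz": 0, "twist": -1.047},
    {"fingers": 255, "dx": 0.292, "dy": -0.412, "dz": 0, "twist": -1.047},
    {"fingers": 255, "dx": 0.292, "dy": -0.412, "dz": 0, "twist": -1.047},
    {"fingers": 255, "dx": 0.292, "dy": -0.412, "dz": 0, "twist": -1.047},
    {"fingers": 255, "dx": 0.292, "dy": -0.412, "dz": 0, "twist": -1.047},
    {"fingers": 255, "dx": 0.292, "dy": -0.412, "dz": 0, "twist": -1.047},
    {"fingers": 255, "dx": 0.292, "dy": -0.412, "dz": 0, "twist": -1.047},
    {"fingers": 255, "dx": 0.292, "dy": -0.412, "dz": 0, "twist": -1.047},
    {"fingers": 255, "dx": 0.292, "dy": -0.412, "dz": 0, "twist": -1.047},
    {"fingers": 255, "dx": 0.292, "dy": -0.412, "dz": 0, "twist": -1.047},
    {"fingers": 255, "dx": 0.292, "dy": -0.412, "dz": 0.03, "twist": -1.047},
    {"fingers": 255, "dx": 0.292, "dy": -0.412, "dz": 0.03, "twist": -1.047}
  ],
  "force": 40
}}

```text
t: 5.92
eef_pos: [0.5494, 0.36, 0.0585]
tcp_rot: [-0.001, 0.595, 0.803, -0.002]
wrist_force: [-1.0, 0.4, -1.9]
opening: 0.721
finger_force: 44.7
```

```bash
python3 -c "
from h import *
for n in('top','scene','wrist'):
  s,p,d=cap(n); P=cloud(n,s,d)
  print(n,topfit(P,(.552,.362),.012,r=.075,tol=.005),topfit(P,(.552,.362),.038+.06,tol=.007))
plan((551.8,362.3,15,107))"
```

```text
top {'rect': array([552.1, 361.9]), 'wh': array([97. , 95.9]), 'ang': 17.0, 'mean': array([547.6, 335.2,  12. ]), 'n': 345} {'rect': array([548.9, 339.9]), 'wh': array([76.8, 38.4]), 'ang': 1.2, 'mean': array([553.4, 340.9,  93.5]), 'n': 162}
scene {'rect': array([552.6, 362.7]), 'wh': array([97.1, 95.8]), 'ang': 17.5, 'mean': array([566. , 371.9,  11.3]), 'n': 953} {'rect': array([557.2, 360.3]), 'wh': array([53.2, 61.7]), 'ang': 17.1, 'mean': array([562.8, 358.7,  93.3]), 'n': 271}
wrist {'rect': array([542.8, 387.2]), 'wh': array([96.1, 44. ]), 'ang': 17.1, 'mean': array([541.4, 392.1,  12.5]), 'n': 7259} {'rect': array([550.7, 361.5]), 'wh': array([88.7, 58. ]), 'ang': 17.3, 'mean': array([549.3, 365.7,  95.6]), 'n': 17781}
t 6.08 tcp [551.6 361.8  61.1] phi 107.0 open 0.721
d [0.0004 0.0003 0.0461] twist -0.001 rows>= 0.7
```

{"op": "carry_out", "data": {
  "commands": [
    {"fingers": 255, "dx": 0, "dy": 0, "dz": 0.02, "twist": 0},
    {"fingers": 255, "dx": 0, "dy": 0, "dz": 0.035, "twist": 0},
    {"fingers": 255, "dx": 0, "dy": 0, "dz": 0.042, "twist": 0},
    {"fingers": 255, "dx": 0, "dy": 0, "dz": 0.0455, "twist": 0},
    {"fingers": 255, "dx": 0, "dy": 0, "dz": 0.0455, "twist": 0},
    {"fingers": 255, "dx": 0, "dy": 0, "dz": 0.0455, "twist": 0},
    {"fingers": 0, "dx": 0, "dy": 0, "dz": 0.0455, "twist": 0},
    {"fingers": 0, "dx": 0, "dy": 0, "dz": 0.0455, "twist": 0},
    {"fingers": 0, "dx": 0, "dy": 0, "dz": 0.0455, "twist": 0},
    {"fingers": 0, "dx": 0, "dy": 0, "dz": 0.0455, "twist": 0},
    {"fingers": 0, "dx": 0, "dy": 0, "dz": 0.0455, "twist": 0},
    {"fingers": 0, "dx": 0, "dy": 0, "dz": 0.03, "twist": 0},
    {"fingers": 0, "dx": 0, "dy": 0, "dz": 0, "twist": 0},
    {"fingers": 0, "dx": 0, "dy": 0, "dz": -0.05, "twist": 0},
    {"fingers": 0, "dx": 0, "dy": 0, "dz": -0.09, "twist": 0},
    {"fingers": 0, "dx": 0, "dy": 0, "dz": -0.11, "twist": 0},
    {"fingers": 0, "dx": 0, "dy": 0, "dz": -0.11, "twist": 0}
  ],
  "force": 40
}}

```text
t: 8.2
eef_pos: [0.5524, 0.3628, 0.1735]
tcp_rot: [0.001, 0.595, 0.804, 0.002]
wrist_force: [0.6, -0.3, -0.8]
opening: 0.995
finger_force: 0.0
```

```bash
python3 -c "
from h import *
for n in('scene','wrist'):
  s,p,d=cap(n); P=cloud(n,s,d)
  print(n,topfit(P,(.552,.362),.012,r=.075,tol=.005),topfit(P,(.552,.362),.050,tol=.005))
plan((510.2,-357.1,130,71),(510.2,-357.1,2,71))"
```

```text
scene {'rect': array([553.1, 362.8]), 'wh': array([95.9, 95.8]), 'ang': 17.4, 'mean': array([564. , 371. ,  11.4]), 'n': 844} {'rect': array([552.4, 360. ]), 'wh': array([62.7, 61.7]), 'ang': 16.8, 'mean': array([557.9, 361.6,  49.1]), 'n': 625}
wrist {'rect': array([550.6, 362.1]), 'wh': array([96. , 96.3]), 'ang': 17.3, 'mean': array([546.5, 378.5,  12.5]), 'n': 3416} {'rect': array([550.7, 359.7]), 'wh': array([62., 62.]), 'ang': 17.0, 'mean': array([550.3, 361. ,  50.5]), 'n': 4106}
t 8.3 tcp [550.6 361.9 170.3] phi 107.0 open 1.004
d [-0.6757 -0.249   0.0403] twist 0.629 rows>= 11.5
d [-0.6757 -0.249   0.1683] twist 0.629 rows>= 2.0
```

{"op": "carry_out", "data": {
  "commands": [
    {"fingers": 0, "dx": -0.676, "dy": -0.249, "dz": 0.04, "twist": 0.629},
    {"fingers": 0, "dx": -0.676, "dy": -0.249, "dz": 0.04, "twist": 0.629},
    {"fingers": 0, "dx": -0.676, "dy": -0.249, "dz": 0.04, "twist": 0.629},
    {"fingers": 0, "dx": -0.676, "dy": -0.249, "dz": 0.04, "twist": 0.629},
    {"fingers": 0, "dx": -0.676, "dy": -0.249, "dz": 0.04, "twist": 0.629},
    {"fingers": 0, "dx": -0.676, "dy": -0.249, "dz": 0.04, "twist": 0.629},
    {"fingers": 0, "dx": -0.676, "dy": -0.249, "dz": 0.04, "twist": 0.629},
    {"fingers": 0, "dx": -0.676, "dy": -0.249, "dz": 0.04, "twist": 0.629},
    {"fingers": 0, "dx": -0.676, "dy": -0.249, "dz": 0.04, "twist": 0.629},
    {"fingers": 0, "dx": -0.676, "dy": -0.249, "dz": 0.04, "twist": 0.629},
    {"fingers": 0, "dx": -0.676, "dy": -0.249, "dz": 0.04, "twist": 0.629},
    {"fingers": 0, "dx": -0.676, "dy": -0.249, "dz": 0.04, "twist": 0.629},
    {"fingers": 0, "dx": -0.676, "dy": -0.249, "dz": 0.04, "twist": 0.629},
    {"fingers": 0, "dx": -0.676, "dy": -0.249, "dz": 0.04, "twist": 0.629},
    {"fingers": 0, "dx": -0.676, "dy": -0.249, "dz": 0.04, "twist": 0.629}
  ],
  "force": 40
}}

```text
t: 10.18
eef_pos: [0.5104, -0.3555, 0.1298]
tcp_rot: [-0.001, 0.814, 0.581, -0.0]
wrist_force: [-0.6, -0.3, 0.6]
opening: 0.998
finger_force: 0.0
```

```bash
python3 -c "
from h import *
s,p,d=cap('wrist')
f=topfit(cloud('wrist',s,d),(.510,-.357),.034); print(f)
plan((510.2,-357.1,2,71))"
```

```text
{'rect': array([ 508.3, -358.1]), 'wh': array([45.9, 46.1]), 'ang': 71.0, 'mean': array([ 508.7, -356.9,   34.4]), 'n': 2733}
t 10.22 tcp [ 510.6 -355.7  130.1] phi 71.1 open 1.004
d [-0.0016  0.0002  0.1281] twist 0.001 rows>= 2.0
```

{"op": "carry_out", "data": {
  "commands": [
    {"fingers": 0, "dx": -0.002, "dy": 0, "dz": 0.05, "twist": 0},
    {"fingers": 0, "dx": -0.002, "dy": 0, "dz": 0.09, "twist": 0},
    {"fingers": 0, "dx": -0.002, "dy": 0, "dz": 0.115, "twist": 0},
    {"fingers": 0, "dx": -0.002, "dy": 0, "dz": 0.128, "twist": 0},
    {"fingers": 0, "dx": -0.002, "dy": 0, "dz": 0.128, "twist": 0},
    {"fingers": 255, "dx": -0.002, "dy": 0, "dz": 0.128, "twist": 0},
    {"fingers": 255, "dx": -0.002, "dy": 0, "dz": 0.128, "twist": 0},
    {"fingers": 255, "dx": -0.002, "dy": 0, "dz": 0.128, "twist": 0},
    {"fingers": 255, "dx": -0.002, "dy": 0, "dz": 0.128, "twist": 0},
    {"fingers": 255, "dx": -0.002, "dy": 0, "dz": 0.128, "twist": 0},
    {"fingers": 255, "dx": -0.002, "dy": 0, "dz": 0.128, "twist": 0},
    {"fingers": 255, "dx": -0.002, "dy": 0, "dz": 0.128, "twist": 0},
    {"fingers": 255, "dx": -0.002, "dy": 0, "dz": 0.12, "twist": 0},
    {"fingers": 255, "dx": -0.002, "dy": 0, "dz": 0.1, "twist": 0},
    {"fingers": 255, "dx": -0.002, "dy": 0, "dz": 0.06, "twist": 0},
    {"fingers": 255, "dx": -0.002, "dy": 0, "dz": 0.028, "twist": 0},
    {"fingers": 255, "dx": -0.002, "dy": 0, "dz": 0.028, "twist": 0},
    {"fingers": 255, "dx": -0.002, "dy": 0, "dz": 0.028, "twist": 0}
  ],
  "force": 40
}}

```text
t: 12.48
eef_pos: [0.5095, -0.3587, 0.1019]
tcp_rot: [-0.0, 0.814, 0.581, -0.0]
wrist_force: [-0.2, -0.1, -1.0]
opening: 0.533
finger_force: 41.3
```

```bash
python3 -c "
from h import *
plan((551.4,360,102,107))"
```

```text
t 12.47 tcp [ 509.5 -358.7  101.9] phi 71.0 open 0.533
d [ 6.931e-01 -1.947e-01  4.000e-04] twist -0.629 rows>= 11.5
```

{"op": "carry_out", "data": {
  "commands": [
    {"fingers": 255, "dx": 0.693, "dy": -0.195, "dz": 0, "twist": -0.629},
    {"fingers": 255, "dx": 0.693, "dy": -0.195, "dz": 0, "twist": -0.629},
    {"fingers": 255, "dx": 0.693, "dy": -0.195, "dz": 0, "twist": -0.629},
    {"fingers": 255, "dx": 0.693, "dy": -0.195, "dz": 0, "twist": -0.629},
    {"fingers": 255, "dx": 0.693, "dy": -0.195, "dz": 0, "twist": -0.629},
    {"fingers": 255, "dx": 0.693, "dy": -0.195, "dz": 0, "twist": -0.629},
    {"fingers": 255, "dx": 0.693, "dy": -0.195, "dz": 0, "twist": -0.629},
    {"fingers": 255, "dx": 0.693, "dy": -0.195, "dz": 0, "twist": -0.629},
    {"fingers": 255, "dx": 0.693, "dy": -0.195, "dz": 0, "twist": -0.629},
    {"fingers": 255, "dx": 0.693, "dy": -0.195, "dz": 0, "twist": -0.629},
    {"fingers": 255, "dx": 0.693, "dy": -0.195, "dz": 0, "twist": -0.629},
    {"fingers": 255, "dx": 0.693, "dy": -0.195, "dz": 0, "twist": -0.629},
    {"fingers": 255, "dx": 0.693, "dy": -0.195, "dz": 0, "twist": -0.629},
    {"fingers": 255, "dx": 0.693, "dy": -0.195, "dz": 0, "twist": -0.629},
    {"fingers": 255, "dx": 0.693, "dy": -0.195, "dz": 0, "twist": -0.629}
  ],
  "force": 40
}}

```text
t: 14.35
eef_pos: [0.5511, 0.358, 0.1016]
tcp_rot: [-0.0, 0.595, 0.804, -0.001]
wrist_force: [0.2, -0.4, -0.3]
opening: 0.536
finger_force: 41.3
```

```bash
python3 -c "
from h import *
for n in('scene','wrist'):
  s,p,d=cap(n,n+'_cs.png'); P=cloud(n,s,d)
  print(n,topfit(P,(.552,.362),.012,r=.075,tol=.005),topfit(P,(.552,.362),.05,tol=.005),topfit(P,(.552,.362),.134,tol=.007))
plan((551.4,360,53,107))"
```

```text
scene {'rect': array([552.5, 362.8]), 'wh': array([96.8, 95.8]), 'ang': 17.8, 'mean': array([563.9, 370.8,  11.4]), 'n': 838} {'rect': array([552.4, 360. ]), 'wh': array([62.8, 61.7]), 'ang': 16.8, 'mean': array([563.8, 365.4,  49.1]), 'n': 418} {'rect': array([555.2, 360. ]), 'wh': array([40.7, 45.7]), 'ang': 17.4, 'mean': array([559.6, 365.3, 131.4]), 'n': 109}
wrist {'rect': array([548.8, 367.9]), 'wh': array([96.2, 84.1]), 'ang': 17.4, 'mean': array([543.9, 387.7,  12.6]), 'n': 4687} {'rect': array([545.3, 377. ]), 'wh': array([62.2, 26.5]), 'ang': 16.0, 'mean': array([545.1, 377.8,  50.4]), 'n': 3179} {'rect': array([550.7, 358.7]), 'wh': array([72.9, 47.4]), 'ang': 16.4, 'mean': array([549.9, 361.5, 132.9]), 'n': 10979}
t 14.45 tcp [551.5 358.3 102.1] phi 106.9 open 0.534
d [0.0017 0.0004 0.0491] twist -0.001 rows>= 0.8
```

View pics/scene_cs.png

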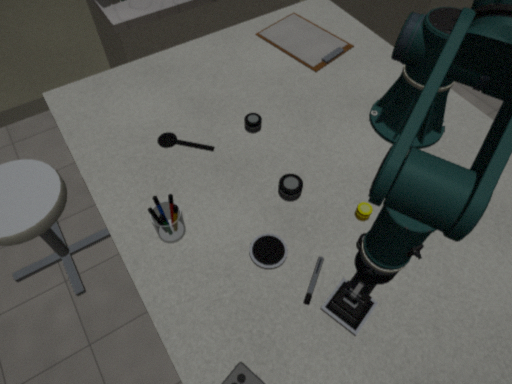

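The scene view shows the small case above the large one (350,297), with the bystanders undisturbed. Now I lower and release it.

{"op": "carry_out", "data": {
  "commands": [
    {"fingers": 255, "dx": 0.001, "dy": 0, "dz": 0.02, "twist": 0},
    {"fingers": 255, "dx": 0.001, "dy": 0, "dz": 0.038, "twist": 0},
    {"fingers": 255, "dx": 0.001, "dy": 0, "dz": 0.046, "twist": 0},
    {"fingers": 255, "dx": 0.001, "dy": 0, "dz": 0.0495, "twist": 0},
    {"fingers": 255, "dx": 0.001, "dy": 0, "dz": 0.0495, "twist": 0},
    {"fingers": 255, "dx": 0.001, "dy": 0, "dz": 0.0495, "twist": 0},
    {"fingers": 0, "dx": 0.001, "dy": 0, "dz": 0.0495, "twist": 0},
    {"fingers": 0, "dx": 0.001, "dy": 0, "dz": 0.0495, "twist": 0},
    {"fingers": 0, "dx": 0.001, "dy": 0, "dz": 0.0495, "twist": 0},
    {"fingers": 0, "dx": 0.001, "dy": 0, "dz": 0.0495, "twist": 0},
    {"fingers": 0, "dx": 0.001, "dy": 0, "dz": 0.0495, "twist": 0},
    {"fingers": 0, "dx": 0.001, "dy": 0, "dz": 0.035, "twist": 0},
    {"fingers": 0, "dx": 0.001, "dy": 0, "dz": 0, "twist": 0},
    {"fingers": 0, "dx": 0.001, "dy": 0, "dz": -0.05, "twist": 0},
    {"fingers": 0, "dx": 0.001, "dy": 0, "dz": -0.09, "twist": 0},
    {"fingers": 0, "dx": 0.001, "dy": 0, "dz": -0.09, "twist": 0}
  ],
  "force": 40
}}

```text
t: 16.45
eef_pos: [0.5539, 0.362, 0.1979]
tcp_rot: [0.002, 0.595, 0.804, 0.004]
wrist_force: [0.4, 0.1, 0.5]
opening: 1.001
finger_force: 0.0
```

```bash
python3 -c "
from h import *
for n in('scene','wrist'):
  s,p,d=cap(n); P=cloud(n,s,d)
  print(n,topfit(P,(.552,.362),.05,tol=.005),topfit(P,(.552,.362),.084,tol=.005))
plan((479.4,26.2,150,107))"
```

```text
scene {'rect': array([553.1, 360.3]), 'wh': array([62.7, 61.7]), 'ang': 16.8, 'mean': array([563.6, 361.8,  49.4]), 'n': 292} {'rect': array([552.5, 361.4]), 'wh': array([47.4, 45.5]), 'ang': 16.5, 'mean': array([558.1, 363.8,  83.3]), 'n': 342}
wrist {'rect': array([550.7, 359.7]), 'wh': array([62.2, 62. ]), 'ang': 16.9, 'mean': array([546. , 371.3,  50.4]), 'n': 995} {'rect': array([550.6, 361.5]), 'wh': array([46. , 45.2]), 'ang': 16.9, 'mean': array([550.3, 362.4,  84.4]), 'n': 2453}
t 16.55 tcp [551.4 360.6 193.5] phi 107.0 open 1.001
d [-0.2988 -0.1668  0.0431] twist 0.0 rows>= 5.5
```

Cases are stacked within about 2 mm. Next is the large pot.

{"op": "carry_out", "data": {
  "commands": [
    {"fingers": 0, "dx": -0.299, "dy": -0.167, "dz": 0.043, "twist": 0},
    {"fingers": 0, "dx": -0.299, "dy": -0.167, "dz": 0.043, "twist": 0},
    {"fingers": 0, "dx": -0.299, "dy": -0.167, "dz": 0.043, "twist": 0},
    {"fingers": 0, "dx": -0.299, "dy": -0.167, "dz": 0.043, "twist": 0},
    {"fingers": 0, "dx": -0.299, "dy": -0.167, "dz": 0.043, "twist": 0},
    {"fingers": 0, "dx": -0.299, "dy": -0.167, "dz": 0.043, "twist": 0},
    {"fingers": 0, "dx": -0.299, "dy": -0.167, "dz": 0.043, "twist": 0},
    {"fingers": 0, "dx": -0.299, "dy": -0.167, "dz": 0.043, "twist": 0},
    {"fingers": 0, "dx": -0.299, "dy": -0.167, "dz": 0.043, "twist": 0}
  ],
  "force": 40
}}

```text
t: 17.68
eef_pos: [0.4792, 0.0268, 0.1492]
tcp_rot: [-0.0, 0.594, 0.804, 0.0]
wrist_force: [0.2, -0.3, 0.3]
opening: 0.995
finger_force: 0.0
```

```bash
python3 -c "
from h import *
s,p,d=cap('wrist')
f=topfit(cloud('wrist',s,d),(.479,.026),.042); print(f)
plan((f['rect'][0],f['rect'][1],2,107))"
```

```text
{'rect': array([477.4,  24.6]), 'wh': array([64.7, 65.2]), 'ang': 22.3, 'mean': array([477.1,  25.9,  42.5]), 'n': 4008}
t 17.73 tcp [479.3  26.8 149.3] phi 107.1 open 0.999
d [-0.0016 -0.0024  0.1473] twist 0.002 rows>= 2.4
```

{"op": "carry_out", "data": {
  "commands": [
    {"fingers": 0, "dx": -0.001, "dy": -0.001, "dz": 0.05, "twist": 0},
    {"fingers": 0, "dx": -0.001, "dy": -0.001, "dz": 0.1, "twist": 0},
    {"fingers": 0, "dx": -0.001, "dy": -0.001, "dz": 0.13, "twist": 0},
    {"fingers": 0, "dx": -0.001, "dy": -0.001, "dz": 0.147, "twist": 0},
    {"fingers": 0, "dx": -0.001, "dy": -0.001, "dz": 0.147, "twist": 0},
    {"fingers": 255, "dx": -0.001, "dy": -0.001, "dz": 0.147, "twist": 0},
    {"fingers": 255, "dx": -0.001, "dy": -0.001, "dz": 0.147, "twist": 0},
    {"fingers": 255, "dx": -0.001, "dy": -0.001, "dz": 0.147, "twist": 0},
    {"fingers": 255, "dx": -0.001, "dy": -0.001, "dz": 0.147, "twist": 0},
    {"fingers": 255, "dx": -0.001, "dy": -0.001, "dz": 0.147, "twist": 0},
    {"fingers": 255, "dx": -0.001, "dy": -0.001, "dz": 0.147, "twist": 0},
    {"fingers": 255, "dx": -0.001, "dy": -0.001, "dz": 0.14, "twist": 0},
    {"fingers": 255, "dx": -0.001, "dy": -0.001, "dz": 0.12, "twist": 0},
    {"fingers": 255, "dx": -0.001, "dy": -0.001, "dz": 0.09, "twist": 0},
    {"fingers": 255, "dx": -0.001, "dy": -0.001, "dz": 0.067, "twist": 0},
    {"fingers": 255, "dx": -0.001, "dy": -0.001, "dz": 0.067, "twist": 0},
    {"fingers": 255, "dx": -0.001, "dy": -0.001, "dz": 0.067, "twist": 0}
  ],
  "force": 40
}}

```text
t: 19.85
eef_pos: [0.4779, 0.0245, 0.0819]
tcp_rot: [-0.0, 0.595, 0.804, -0.0]
wrist_force: [-0.2, -0.5, -1.9]
opening: 0.76
finger_force: 45.1
```

```bash
python3 -c "
from h import *
plan((633,146.7,82,107))"
```

```text
t 19.85 tcp [477.9  24.5  81.9] phi 107.0 open 0.76
d [ 0.0714  0.1841 -0.0002] twist 0.0 rows>= 3.2
```

{"op": "carry_out", "data": {
  "commands": [
    {"fingers": 255, "dx": 0.02, "dy": 0.046, "dz": 0, "twist": 0},
    {"fingers": 255, "dx": 0.04, "dy": 0.1, "dz": 0, "twist": 0},
    {"fingers": 255, "dx": 0.06, "dy": 0.15, "dz": 0, "twist": 0},
    {"fingers": 255, "dx": 0.071, "dy": 0.184, "dz": 0, "twist": 0},
    {"fingers": 255, "dx": 0.071, "dy": 0.184, "dz": 0, "twist": 0},
    {"fingers": 255, "dx": 0.071, "dy": 0.184, "dz": 0.03, "twist": 0},
    {"fingers": 255, "dx": 0.071, "dy": 0.184, "dz": 0.03, "twist": 0},
    {"fingers": 255, "dx": 0.071, "dy": 0.184, "dz": 0.03, "twist": 0}
  ],
  "force": 40
}}

```text
t: 20.85
eef_pos: [0.6326, 0.1457, 0.0521]
tcp_rot: [-0.001, 0.595, 0.804, -0.001]
wrist_force: [0.2, 0.0, -1.3]
opening: 0.763
finger_force: 45.5
```

```bash
python3 -c "
from h import *
for n in('scene','wrist'):
  s,p,d=cap(n); P=cloud(n,s,d)
  print(n,topfit(P,(.633,.147),.012,r=.075,tol=.005),topfit(P,(.633,.147),.092,tol=.007))
plan((633,146.7,15,107))"
```

```text
scene {'rect': array([637.9, 164.5]), 'wh': array([61.4, 95. ]), 'ang': 73.6, 'mean': array([641.1, 168.3,  11.1]), 'n': 478} {'rect': array([635.4, 160.5]), 'wh': array([37.4, 77. ]), 'ang': 87.4, 'mean': array([630.5, 162.2,  89.7]), 'n': 246}
wrist {'rect': array([626.2, 162.7]), 'wh': array([95.4, 61.9]), 'ang': 17.6, 'mean': array([623. , 169.3,  12.5]), 'n': 6131} {'rect': array([634.2, 150.4]), 'wh': array([74.5, 66.3]), 'ang': 54.0, 'mean': array([631.1, 152. ,  91.9]), 'n': 17247}
t 20.95 tcp [633.9 146.   53.2] phi 107.0 open 0.761
d [ 0.0009 -0.0007  0.0381] twist -0.0 rows>= 0.6
```

{"op": "carry_out", "data": {
  "commands": [
    {"fingers": 255, "dx": 0, "dy": 0, "dz": 0.015, "twist": 0},
    {"fingers": 255, "dx": 0, "dy": 0, "dz": 0.028, "twist": 0},
    {"fingers": 255, "dx": 0, "dy": 0, "dz": 0.034, "twist": 0},
    {"fingers": 255, "dx": 0, "dy": 0, "dz": 0.0375, "twist": 0},
    {"fingers": 255, "dx": 0, "dy": 0, "dz": 0.0375, "twist": 0},
    {"fingers": 255, "dx": 0, "dy": 0, "dz": 0.0375, "twist": 0},
    {"fingers": 0, "dx": 0, "dy": 0, "dz": 0.0375, "twist": 0},
    {"fingers": 0, "dx": 0, "dy": 0, "dz": 0.0375, "twist": 0},
    {"fingers": 0, "dx": 0, "dy": 0, "dz": 0.0375, "twist": 0},
    {"fingers": 0, "dx": 0, "dy": 0, "dz": 0.0375, "twist": 0},
    {"fingers": 0, "dx": 0, "dy": 0, "dz": 0.0375, "twist": 0},
    {"fingers": 0, "dx": 0, "dy": 0, "dz": 0.02, "twist": 0},
    {"fingers": 0, "dx": 0, "dy": 0, "dz": -0.02, "twist": 0},
    {"fingers": 0, "dx": 0, "dy": 0, "dz": -0.07, "twist": 0},
    {"fingers": 0, "dx": 0, "dy": 0, "dz": -0.11, "twist": 0},
    {"fingers": 0, "dx": 0, "dy": 0, "dz": -0.11, "twist": 0}
  ],
  "force": 40
}}

```text
t: 22.95
eef_pos: [0.6367, 0.1467, 0.1679]
tcp_rot: [0.003, 0.595, 0.804, 0.003]
wrist_force: [0.5, 0.2, -0.2]
opening: 1.003
finger_force: 0.0
```

```bash
python3 -c "
from h import *
for n in('scene','wrist'):
  s,p,d=cap(n); P=cloud(n,s,d)
  print(n,topfit(P,(.633,.147),.012,r=.075,tol=.005),topfit(P,(.633,.147),.054,tol=.005))
plan((434.4,-238.2,140,107))"
```

```text
scene {'rect': array([637.4, 153. ]), 'wh': array([80.9, 93.2]), 'ang': 57.0, 'mean': array([643.2, 162.4,  11.3]), 'n': 414} {'rect': array([634.7, 146.9]), 'wh': array([65.5, 63.4]), 'ang': 53.2, 'mean': array([635.1, 147.8,  53.1]), 'n': 536}
wrist {'rect': array([629.1, 152. ]), 'wh': array([95.3, 83.9]), 'ang': 23.2, 'mean': array([623.2, 164.8,  12.5]), 'n': 2250} {'rect': array([632.6, 146.4]), 'wh': array([64.8, 65.1]), 'ang': 20.0, 'mean': array([632.4, 147.5,  54.5]), 'n': 3900}
t 23.05 tcp [633.6 146.3 163.4] phi 107.0 open 1.004
d [-0.3093 -0.3031  0.023 ] twist 0.0 rows>= 6.9
```

{"op": "carry_out", "data": {
  "commands": [
    {"fingers": 0, "dx": -0.309, "dy": -0.303, "dz": 0.023, "twist": 0},
    {"fingers": 0, "dx": -0.309, "dy": -0.303, "dz": 0.023, "twist": 0},
    {"fingers": 0, "dx": -0.309, "dy": -0.303, "dz": 0.023, "twist": 0},
    {"fingers": 0, "dx": -0.309, "dy": -0.303, "dz": 0.023, "twist": 0},
    {"fingers": 0, "dx": -0.309, "dy": -0.303, "dz": 0.023, "twist": 0},
    {"fingers": 0, "dx": -0.309, "dy": -0.303, "dz": 0.023, "twist": 0},
    {"fingers": 0, "dx": -0.309, "dy": -0.303, "dz": 0.023, "twist": 0},
    {"fingers": 0, "dx": -0.309, "dy": -0.303, "dz": 0.023, "twist": 0},
    {"fingers": 0, "dx": -0.309, "dy": -0.303, "dz": 0.023, "twist": 0},
    {"fingers": 0, "dx": -0.309, "dy": -0.303, "dz": 0.023, "twist": 0}
  ],
  "force": 40
}}

```text
t: 24.3
eef_pos: [0.4344, -0.2364, 0.1389]
tcp_rot: [-0.001, 0.594, 0.804, 0.0]
wrist_force: [0.0, -0.5, 1.1]
opening: 1.0
finger_force: 0.0
```

```bash
python3 -c "
from h import *
s,p,d=cap('wrist')
f=topfit(cloud('wrist',s,d),(.434,-.238),.038); print(f)
plan((434,-238.5,2,107))"
```

```text
{'rect': array([ 431.6, -238.4]), 'wh': array([51.8, 52. ]), 'ang': 9.8, 'mean': array([ 431.2, -237.6,   38.4]), 'n': 2708}
t 24.35 tcp [ 434.6 -236.4  139. ] phi 107.1 open 0.998
d [-0.0019 -0.0012  0.137 ] twist 0.002 rows>= 2.2
```

{"op": "carry_out", "data": {
  "commands": [
    {"fingers": 0, "dx": -0.002, "dy": -0.002, "dz": 0.05, "twist": 0},
    {"fingers": 0, "dx": -0.002, "dy": -0.002, "dz": 0.1, "twist": 0},
    {"fingers": 0, "dx": -0.002, "dy": -0.002, "dz": 0.125, "twist": 0},
    {"fingers": 0, "dx": -0.002, "dy": -0.002, "dz": 0.137, "twist": 0},
    {"fingers": 0, "dx": -0.002, "dy": -0.002, "dz": 0.137, "twist": 0},
    {"fingers": 255, "dx": -0.002, "dy": -0.002, "dz": 0.137, "twist": 0},
    {"fingers": 255, "dx": -0.002, "dy": -0.002, "dz": 0.137, "twist": 0},
    {"fingers": 255, "dx": -0.002, "dy": -0.002, "dz": 0.137, "twist": 0},
    {"fingers": 255, "dx": -0.002, "dy": -0.002, "dz": 0.137, "twist": 0},
    {"fingers": 255, "dx": -0.002, "dy": -0.002, "dz": 0.137, "twist": 0},
    {"fingers": 255, "dx": -0.002, "dy": -0.002, "dz": 0.137, "twist": 0},
    {"fingers": 255, "dx": -0.002, "dy": -0.002, "dz": 0.137, "twist": 0},
    {"fingers": 255, "dx": -0.002, "dy": -0.002, "dz": 0.13, "twist": 0},
    {"fingers": 255, "dx": -0.002, "dy": -0.002, "dz": 0.1, "twist": 0},
    {"fingers": 255, "dx": -0.002, "dy": -0.002, "dz": 0.06, "twist": 0},
    {"fingers": 255, "dx": -0.002, "dy": -0.002, "dz": 0.037, "twist": 0},
    {"fingers": 255, "dx": -0.002, "dy": -0.002, "dz": 0.037, "twist": 0},
    {"fingers": 255, "dx": -0.002, "dy": -0.002, "dz": 0.037, "twist": 0}
  ],
  "force": 40
}}

```text
t: 26.6
eef_pos: [0.4324, -0.2401, 0.102]
tcp_rot: [-0.0, 0.595, 0.804, 0.0]
wrist_force: [-0.2, -0.7, -0.4]
opening: 0.606
finger_force: 42.2
```

```bash
python3 -c "
from h import *
plan((633.6,146.6,102,107))"
```

```text
t 26.6 tcp [ 432.4 -240.1  102. ] phi 107.0 open 0.606
d [0.3109 0.3055 0.    ] twist 0.0 rows>= 7.0
```

{"op": "carry_out", "data": {
  "commands": [
    {"fingers": 255, "dx": 0.04, "dy": 0.04, "dz": 0, "twist": 0},
    {"fingers": 255, "dx": 0.08, "dy": 0.08, "dz": 0, "twist": 0},
    {"fingers": 255, "dx": 0.12, "dy": 0.12, "dz": 0, "twist": 0},
    {"fingers": 255, "dx": 0.16, "dy": 0.16, "dz": 0, "twist": 0},
    {"fingers": 255, "dx": 0.2, "dy": 0.2, "dz": 0, "twist": 0},
    {"fingers": 255, "dx": 0.24, "dy": 0.24, "dz": 0, "twist": 0},
    {"fingers": 255, "dx": 0.28, "dy": 0.28, "dz": 0, "twist": 0},
    {"fingers": 255, "dx": 0.31, "dy": 0.305, "dz": 0, "twist": 0},
    {"fingers": 255, "dx": 0.31, "dy": 0.305, "dz": 0, "twist": 0},
    {"fingers": 255, "dx": 0.31, "dy": 0.305, "dz": 0.02, "twist": 0},
    {"fingers": 255, "dx": 0.31, "dy": 0.305, "dz": 0.02, "twist": 0},
    {"fingers": 255, "dx": 0.31, "dy": 0.305, "dz": 0.02, "twist": 0}
  ],
  "force": 40
}}

```text
t: 28.1
eef_pos: [0.6332, 0.1445, 0.0819]
tcp_rot: [-0.001, 0.595, 0.804, -0.001]
wrist_force: [-0.3, -0.4, -0.7]
opening: 0.613
finger_force: 42.3
```

```bash
python3 -c "
from h import *
for n in('scene','wrist'):
  s,p,d=cap(n,n+'_pm.png'); P=cloud(n,s,d)
  print(n,topfit(P,(.633,.147),.054,tol=.005),topfit(P,(.633,.147),.118,tol=.007))
plan((633.6,146.6,57,107))"
```

```text
scene {'rect': array([640.1, 161.9]), 'wh': array([33.4, 65.6]), 'ang': 69.9, 'mean': array([642. , 164.1,  53. ]), 'n': 193} {'rect': array([633.8, 157.2]), 'wh': array([67.5, 35.4]), 'ang': 4.6, 'mean': array([628.9, 158. , 115.6]), 'n': 201}
wrist {'rect': array([628.8, 159. ]), 'wh': array([65.2, 39.3]), 'ang': 16.9, 'mean': array([627. , 164.8,  54.3]), 'n': 2399} {'rect': array([630.3, 148.3]), 'wh': array([54.4, 63.6]), 'ang': 70.1, 'mean': array([631.8, 149.5, 117.4]), 'n': 12352}
t 28.2 tcp [634.1 144.7  82.8] phi 107.0 open 0.611
d [0.0019 0.0001 0.0258] twist -0.0 rows>= 0.4
```

View pics/wrist_pm.png

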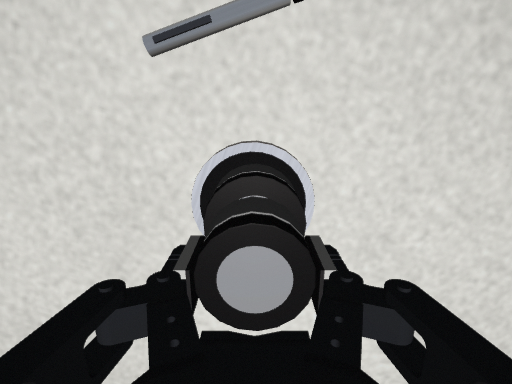

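The wrist view shows the held medium pot (255,275) in line with the large pot and stand. Lower and release.

{"op": "carry_out", "data": {
  "commands": [
    {"fingers": 255, "dx": 0.001, "dy": 0, "dz": 0.01, "twist": 0},
    {"fingers": 255, "dx": 0.001, "dy": 0, "dz": 0.018, "twist": 0},
    {"fingers": 255, "dx": 0.001, "dy": 0, "dz": 0.0225, "twist": 0},
    {"fingers": 255, "dx": 0.001, "dy": 0, "dz": 0.0255, "twist": 0},
    {"fingers": 255, "dx": 0.001, "dy": 0, "dz": 0.0255, "twist": 0},
    {"fingers": 255, "dx": 0.001, "dy": 0, "dz": 0.0255, "twist": 0},
    {"fingers": 0, "dx": 0.001, "dy": 0, "dz": 0.0255, "twist": 0},
    {"fingers": 0, "dx": 0.001, "dy": 0, "dz": 0.0255, "twist": 0},
    {"fingers": 0, "dx": 0.001, "dy": 0, "dz": 0.0255, "twist": 0},
    {"fingers": 0, "dx": 0.001, "dy": 0, "dz": 0.0255, "twist": 0},
    {"fingers": 0, "dx": 0.001, "dy": 0, "dz": 0.0255, "twist": 0},
    {"fingers": 0, "dx": 0.001, "dy": 0, "dz": 0.01, "twist": 0},
    {"fingers": 0, "dx": 0.001, "dy": 0, "dz": -0.02, "twist": 0},
    {"fingers": 0, "dx": 0.001, "dy": 0, "dz": -0.07, "twist": 0},
    {"fingers": 0, "dx": 0.001, "dy": 0, "dz": -0.11, "twist": 0},
    {"fingers": 0, "dx": 0.001, "dy": 0, "dz": -0.11, "twist": 0}
  ],
  "force": 40
}}

```text
t: 30.2
eef_pos: [0.6366, 0.1467, 0.1979]
tcp_rot: [0.003, 0.595, 0.804, 0.003]
wrist_force: [-0.4, -0.1, 0.4]
opening: 0.999
finger_force: 0.0
```

```bash
python3 -c "
from h import *
for n in('scene','wrist'):
  s,p,d=cap(n); P=cloud(n,s,d)
  print(n,topfit(P,(.633,.147),.054,tol=.005),topfit(P,(.633,.147),.092,tol=.005))
plan((416.5,263.5,180,107),(416.5,263.5,130,107))"
```

```text
scene {'rect': array([640.8, 153. ]), 'wh': array([46.9, 64.7]), 'ang': 45.1, 'mean': array([647.9, 156. ,  53.1]), 'n': 150} {'rect': array([634.2, 149.8]), 'wh': array([52.3, 48.9]), 'ang': 57.0, 'mean': array([634.2, 150.3,  91.1]), 'n': 361}
wrist {'rect': array([629.6, 157.3]), 'wh': array([65.1, 43.1]), 'ang': 16.7, 'mean': array([627.8, 163.9,  54.3]), 'n': 544} {'rect': array([632. , 148.9]), 'wh': array([52.1, 52.1]), 'ang': 78.6, 'mean': array([631.8, 149.9,  92.5]), 'n': 2678}
t 30.3 tcp [633.8 146.3 193.5] phi 107.0 open 1.005
d [ 0.1757 -0.1735  0.0132] twist 0.0 rows>= 4.0
d [ 0.1757 -0.1736  0.0632] twist 0.0 rows>= 0.8
```

{"op": "carry_out", "data": {
  "commands": [
    {"fingers": 0, "dx": 0.176, "dy": -0.174, "dz": 0.013, "twist": 0},
    {"fingers": 0, "dx": 0.176, "dy": -0.174, "dz": 0.013, "twist": 0},
    {"fingers": 0, "dx": 0.176, "dy": -0.174, "dz": 0.013, "twist": 0},
    {"fingers": 0, "dx": 0.176, "dy": -0.174, "dz": 0.013, "twist": 0},
    {"fingers": 0, "dx": 0.176, "dy": -0.174, "dz": 0.063, "twist": 0},
    {"fingers": 0, "dx": 0.176, "dy": -0.174, "dz": 0.063, "twist": 0},
    {"fingers": 0, "dx": 0.176, "dy": -0.174, "dz": 0.063, "twist": 0},
    {"fingers": 0, "dx": 0.176, "dy": -0.174, "dz": 0.063, "twist": 0}
  ],
  "force": 40
}}

```text
t: 31.3
eef_pos: [0.4173, 0.2637, 0.1305]
tcp_rot: [0.001, 0.595, 0.804, 0.001]
wrist_force: [0.8, 0.8, 0.8]
opening: 1.002
finger_force: 0.0
```

```bash
python3 -c "
from h import *
s,p,d=cap('wrist','w_ps.png')
f=topfit(cloud('wrist',s,d),(.4165,.2635),.034); print(f)
plan((416,263,2,107))"
```

```text
{'rect': array([414.7, 263.1]), 'wh': array([39. , 39.2]), 'ang': 17.6, 'mean': array([414.6, 263.9,  34.4]), 'n': 1610}
t 31.35 tcp [417.2 263.7 130.5] phi 107.0 open 0.997
d [-0.0004 -0.0017  0.1285] twist -0.001 rows>= 2.1
```

View pics/w_ps.png

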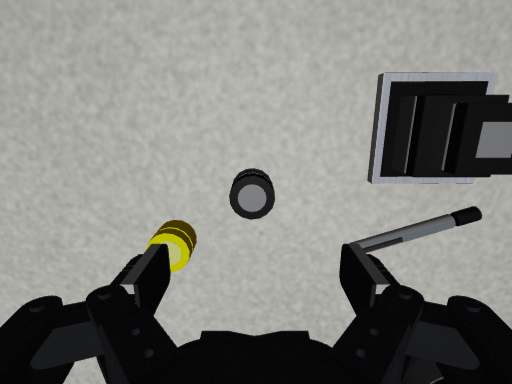

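The wrist view shows the grey small pot at (252,195), the yellow decoy clear of the left finger at (172,250), and the square stack at upper right. Grip and lift.

{"op": "carry_out", "data": {
  "commands": [
    {"fingers": 0, "dx": 0, "dy": -0.001, "dz": 0.05, "twist": 0},
    {"fingers": 0, "dx": 0, "dy": -0.001, "dz": 0.09, "twist": 0},
    {"fingers": 0, "dx": 0, "dy": -0.001, "dz": 0.115, "twist": 0},
    {"fingers": 0, "dx": 0, "dy": -0.001, "dz": 0.128, "twist": 0},
    {"fingers": 0, "dx": 0, "dy": -0.001, "dz": 0.128, "twist": 0},
    {"fingers": 255, "dx": 0, "dy": -0.001, "dz": 0.128, "twist": 0},
    {"fingers": 255, "dx": 0, "dy": -0.001, "dz": 0.128, "twist": 0},
    {"fingers": 255, "dx": 0, "dy": -0.001, "dz": 0.128, "twist": 0},
    {"fingers": 255, "dx": 0, "dy": -0.001, "dz": 0.128, "twist": 0},
    {"fingers": 255, "dx": 0, "dy": -0.001, "dz": 0.128, "twist": 0},
    {"fingers": 255, "dx": 0, "dy": -0.001, "dz": 0.128, "twist": 0},
    {"fingers": 255, "dx": 0, "dy": -0.001, "dz": 0.128, "twist": 0},
    {"fingers": 255, "dx": 0, "dy": -0.001, "dz": 0.12, "twist": 0},
    {"fingers": 255, "dx": 0, "dy": -0.001, "dz": 0.09, "twist": 0},
    {"fingers": 255, "dx": 0, "dy": -0.001, "dz": 0.05, "twist": 0},
    {"fingers": 255, "dx": 0, "dy": -0.001, "dz": 0.01, "twist": 0},
    {"fingers": 255, "dx": 0, "dy": -0.001, "dz": -0.002, "twist": 0},
    {"fingers": 255, "dx": 0, "dy": -0.001, "dz": -0.002, "twist": 0},
    {"fingers": 255, "dx": 0, "dy": -0.001, "dz": -0.002, "twist": 0}
  ],
  "force": 40
}}

```text
t: 33.72
eef_pos: [0.4137, 0.2629, 0.1302]
tcp_rot: [-0.001, 0.595, 0.804, -0.001]
wrist_force: [-0.3, 0.2, 0.0]
opening: 0.455
finger_force: 40.4
```

```bash
python3 -c "
from h import *
plan((633.1,149,132,107))"
```

```text
t 33.73 tcp [413.7 262.9 130.2] phi 107.0 open 0.455
d [-0.1731  0.1765 -0.0022] twist 0.0 rows>= 4.0
```

{"op": "carry_out", "data": {
  "commands": [
    {"fingers": 255, "dx": -0.04, "dy": 0.04, "dz": 0, "twist": 0},
    {"fingers": 255, "dx": -0.08, "dy": 0.08, "dz": 0, "twist": 0},
    {"fingers": 255, "dx": -0.12, "dy": 0.12, "dz": 0, "twist": 0},
    {"fingers": 255, "dx": -0.155, "dy": 0.155, "dz": 0, "twist": 0},
    {"fingers": 255, "dx": -0.173, "dy": 0.174, "dz": 0, "twist": 0},
    {"fingers": 255, "dx": -0.173, "dy": 0.174, "dz": 0, "twist": 0},
    {"fingers": 255, "dx": -0.173, "dy": 0.174, "dz": 0.02, "twist": 0},
    {"fingers": 255, "dx": -0.173, "dy": 0.174, "dz": 0.02, "twist": 0},
    {"fingers": 255, "dx": -0.173, "dy": 0.174, "dz": 0.02, "twist": 0},
    {"fingers": 255, "dx": -0.173, "dy": 0.174, "dz": 0.02, "twist": 0}
  ],
  "force": 40
}}

```text
t: 34.98
eef_pos: [0.6317, 0.1493, 0.1119]
tcp_rot: [0.0, 0.595, 0.804, 0.0]
wrist_force: [1.1, 0.3, -0.8]
opening: 0.459
finger_force: 40.5
```

```bash
python3 -c "
from h import *
s,p,d=cap('wrist','wrist_ps2.png'); P=cloud('wrist',s,d)
print(topfit(P,(.633,.147),.092,tol=.005),topfit(P,(.633,.147),.144,tol=.007))
plan((633.1,149,95,107))"
```

```text
{'rect': array([628.4, 159.3]), 'wh': array([51.3, 31. ]), 'ang': 19.0, 'mean': array([627.8, 163. ,  92.2]), 'n': 2042} {'rect': array([632.5, 153.1]), 'wh': array([56.1, 44.2]), 'ang': 49.1, 'mean': array([630.7, 151.5, 144. ]), 'n': 7214}
t 35.02 tcp [631.9 149.2 112. ] phi 107.0 open 0.456
d [-0.0005  0.0011  0.017 ] twist 0.001 rows>= 0.3
```

View pics/wrist_ps2.png

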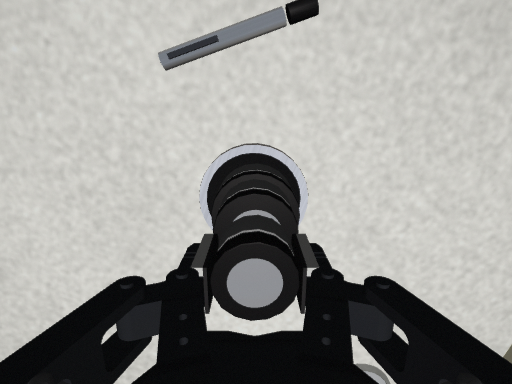

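The wrist view shows the small pot (255,280) in line with the pile below it. Lower, release, rise.

{"op": "carry_out", "data": {
  "commands": [
    {"fingers": 255, "dx": 0, "dy": 0.001, "dz": 0.008, "twist": 0},
    {"fingers": 255, "dx": 0, "dy": 0.001, "dz": 0.013, "twist": 0},
    {"fingers": 255, "dx": 0, "dy": 0.001, "dz": 0.0175, "twist": 0},
    {"fingers": 255, "dx": 0, "dy": 0.001, "dz": 0.0175, "twist": 0},
    {"fingers": 255, "dx": 0, "dy": 0.001, "dz": 0.0175, "twist": 0},
    {"fingers": 0, "dx": 0, "dy": 0.001, "dz": 0.0175, "twist": 0},
    {"fingers": 0, "dx": 0, "dy": 0.001, "dz": 0.0175, "twist": 0},
    {"fingers": 0, "dx": 0, "dy": 0.001, "dz": 0.0175, "twist": 0},
    {"fingers": 0, "dx": 0, "dy": 0.001, "dz": 0.0175, "twist": 0},
    {"fingers": 0, "dx": 0, "dy": 0.001, "dz": 0.0175, "twist": 0},
    {"fingers": 0, "dx": 0, "dy": 0.001, "dz": 0.005, "twist": 0},
    {"fingers": 0, "dx": 0, "dy": 0.001, "dz": -0.02, "twist": 0},
    {"fingers": 0, "dx": 0, "dy": 0.001, "dz": -0.07, "twist": 0},
    {"fingers": 0, "dx": 0, "dy": 0.001, "dz": -0.11, "twist": 0},
    {"fingers": 0, "dx": 0, "dy": 0.001, "dz": -0.11, "twist": 0},
    {"fingers": 0, "dx": 0, "dy": 0.001, "dz": -0.11, "twist": 0}
  ],
  "force": 40
}}

```text
t: 37.02
eef_pos: [0.6324, 0.1491, 0.2216]
tcp_rot: [0.0, 0.595, 0.804, 0.0]
wrist_force: [-0.3, -0.5, -1.1]
opening: 1.003
finger_force: 0.0
```

```bash
python3 -c "
from h import *
for n in('scene','wrist'):
  s,p,d=cap(n,n+'_end.png'); P=cloud(n,s,d)
  for h in(.054,.092,.126): print(n,topfit(P,(.633,.147),h,tol=.005))
  for h in(.05,.084): print(n,'sq',topfit(P,(.552,.36),h,tol=.005))
print(s['eef_pos'],s['finger_force'])"
```

```text
scene {'rect': array([641.5, 152.9]), 'wh': array([47.5, 65. ]), 'ang': 42.3, 'mean': array([647.8, 155.9,  52.9]), 'n': 152}
scene {'rect': array([637.7, 154.1]), 'wh': array([40.2, 49.6]), 'ang': 52.7, 'mean': array([640.3, 159.4,  91.2]), 'n': 134}
scene {'rect': array([634.1, 148.7]), 'wh': array([40.7, 36.2]), 'ang': 55.6, 'mean': array([634.9, 150. , 125. ]), 'n': 222}
scene sq {'rect': array([552.8, 360.2]), 'wh': array([62.2, 61.7]), 'ang': 17.0, 'mean': array([563.5, 361.9,  49.4]), 'n': 295}
scene sq {'rect': array([552.6, 361.5]), 'wh': array([46.8, 45.7]), 'ang': 16.4, 'mean': array([553.2, 361.9,  83.3]), 'n': 456}
wrist {'rect': array([629.7, 156.1]), 'wh': array([64.2, 44.7]), 'ang': 17.0, 'mean': array([627.3, 163.2,  54.3]), 'n': 473}
wrist {'rect': array([629.9, 155.1]), 'wh': array([52. , 39.5]), 'ang': 19.8, 'mean': array([627.6, 161.1,  92.3]), 'n': 661}
wrist {'rect': array([632.4, 148.6]), 'wh': array([39. , 39.1]), 'ang': 0.4, 'mean': array([632.2, 149.4, 126.4]), 'n': 1617}
wrist sq None
wrist sq None
[0.63188407 0.14899889 0.22067205] 0.0
```

View pics/scene_end.png

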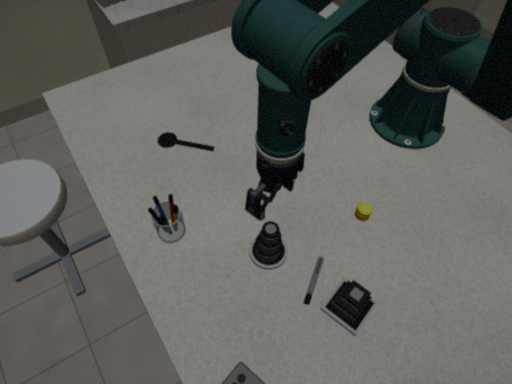

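The scene view shows both piles complete: pots at (269,245) and cases at (350,300). The cup, penlight and occluder are in place and the gripper is clear, so I hand in.

```bash
python3 -c "
from workcell import robot
print(robot.hand_in())"
```

```text
the job is handed in; nothing more can be done
None
```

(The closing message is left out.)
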